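# Back the microtome feed wheel off one notch

## Robot

A 7-joint arm with a two-finger parallel gripper is mounted at the origin on a cart in front of the work surface, level with it; the furniture and walls round the work are solid. World frame = base frame: x ahead of the robot, y to its left, z up, the work surface at z = 0. Lengths are in m, angles in rad, forces in N, time in s.
With the tool pointing down it reaches from about 0.4 to 0.9 m from the base axis. Payload 5.5 kg.
Tool frame: the origin (TCP) lies midway between the tips of the shut fingers; the grasp point (between the pads) lies 19 mm behind it (manip.grip_depth is the distance from the TCP to the grasp point, in m); z points along the fingers, y is the line along which they close (so a half turn about z gives the same grasp; the last joint's range is limited). The gripper opens to 92 mm and grips with 3 to 60 N. Pads are 19 mm wide; open, the fingers measure 130 mm over their backs; the gripper's body (75 mm by 190 mm) begins 47 mm behind the grasp point.
Start: joints at [1.379, 0.501, -0.427, 1.55, 0.221, 1.138, -0.21], TCP at [0.286, -0.584, 0.227] pointing down, gripper open.
Joint ranges: [-2.88, 2.88], [-0.31, 2.03], [-1.54, 1.56], [0.2, 2.42], [-1.41, 4.55], [0.19, 2.02], [-2.57, 2.57]. Speed limits (rad/s): [2.57, 2.57, 3.14, 3.14, 3.14, 3.14, 3.14].

## Interface

Orientations are given as a unit quaternion [x, y, z, w].
In Python, from bench import manip, effector, viewer gives the robot as it stands. Calls block until the motion is done:
- manip.move_pose(position, orientation): joint-space move of the TCP to a pose.
- manip.servo_line(position, ori=None, vel=0.15): straight line of the TCP; ori=None keeps the orientation; vel is the mean speed in m/s.
- manip.movej(angles): joint-space move.
- effector.open_jaws() and effector.close(f_grip=None): open the fingers fully, or close them until they stop; f_grip is the grip in N (None keeps the last).
- manip.sleep(seconds).
- manip.solve_ik(position, orientation): joint angles nearest the present ones, or None.
- viewer.get_image(name): name is "scene" or "side" or "wrist"; returns the picture (400x640x3 uint8, red, green, blue); there is no depth.
- viewer.get_calibration(name): a dict with "vfov" (degrees; the focal length in pixels is half the picture's height over the tangent of half this angle, whatever the lens; pixels are square), "cx", "cy" (the principal point, pixels), "eye" and "attitude" of the camera in the world. Camera axes: x right, y down, z forward; pixel columns grow to the right and rows downward; lengths in m; the calibration is good to about 2 mm. A picture is of the moment at which its call begins: read the wrist's pose just before it. get_calibration takes no time and is no camera call; for the wrist camera it gives the pose at the moment of the call.
A pose or a line that the arm cannot do raises manip.PlanningError and nothing moves.
- manip.hand_in(): hands the job in; it is judged then, once.
Readings, each from a call of its own:
- manip.current_clock(): time.
- manip.current_q(): joint angles.
- manip.current_joint_velocities(): joint speeds.
- manip.current_tau(): joint torques, N m.
- manip.current_tool_pos(): TCP position.
- manip.current_tcp_rot(): TCP orientation.
- manip.current_force(): force on the tool from outside, world axes, zero at the start.
- manip.current_wrist_torque(): the same for the moment, N m.
- manip.current_finger_gap(): finger opening in m.
- manip.current_gripper_force(): force on a finger pad.
Only numpy, scipy, OpenCV 4.12 (cv2) and the standard library are available. Lean on these libraries where they do the work, as an engineer would, in place of code of your own. Each camera call takes 0.05 s, during which the arm holds its last target. There are 200 camera calls.

## Task

The feed wheel of the little grey microtome feed unit has been advanced one notch too far. Pushing gently with a fingertip and gripping nothing, flip the red pawl up out of the ratchet and over until it stays thrown back, push the black-tipped spoke at the top of the star wheel away from the robot (towards the pawl's pin) so that the wheel turns back by exactly one notch (one spoke spacing), then tip the pawl over again so that it drops fully home into the gap between the next two ratchet teeth. Leave the bottle, the dish and the marker beside the unit where they are.

Things in the scene. Friction and masses are not known exactly. Their poses are not given: they have to be found in the camera images.
- feed_unit: Grey feed unit, screwed down. Origin: on the bench top, straight under the level axle, midway between star wheel and ratchet. Its x runs from the robot's side to the pawl's side, y to the left along the axle, z up. Base: x -85 to 85 mm, y -114 to 70 mm, 12 mm thick. Pedestal at y -11 to 11 mm, 108 mm high; specimen head at y -75 to -114 mm, 92 mm high. All this lies below the work
- wheel (a joint): angle (rad) of star wheel and ratchet, one piece. Starts within 0.06 of 0. Positive: top moves towards the robot (feed); negative: top moves to the unit's +x (backward). One notch = 0.785, so one notch back reads -0.785. About 1 N at the spoke ends turns it; it stays where left. Turned back to between -0.66 and -0.92 the pawl can drop fully home; the pawl, when down, stops it turning back
- pawl_lever (a joint): angle (rad) of the red pawl about its level pin: 0 = down, nose fully home between two teeth; about 0.15 = nose standing on a tooth; 1.75 = thrown right back on its stop. A light rocker that goes over centre near 0.8: released below that it falls home, above that it falls back to the stop and stays. Under 1 N tips it
- axle (a point): point on the axle, 86 mm above the bench, in the middle plane of the star wheel (unit's x = 0, y = +40 mm)
- top_spoke_end (a point): near the end of one of the star wheel's 8 equal spokes (45 degrees apart, black ends 10 mm thick, reaching 70 mm from the axle); this point is 65.5 mm from the axle. At wheel angle 0 this spoke leans 20 degrees from upright to the robot's side (unit's -x); one notch back, 25 degrees to +x. A fingertip fits from above on its robot side, between spokes, to push it in +x
- pawl_pivot (a point): centre of the pawl's pin, at x = +60, y = -40, z = 130 mm of the unit, between two grey cheeks (outer faces 30 mm apart, tops 136 mm above the bench); its frame turns with the pawl. Pawl at 0: the red arm (12 mm wide) runs 59 mm to the unit's -x, ending in a small downward hook, and the red thumb paddle (18 mm wide, 7 mm thick) stands straight up. Arm and paddle keep a right angle
- paddle_end (a point): centre of the 12 mm thick rounded bar at the end of the pawl's thumb paddle, 49 mm from the pin. Pushing the upright paddle in the unit's +x, from above the arm, lifts the pawl. Thrown back, the paddle lies towards +x, 10 degrees below level
- pawl_nose_tip (a point): centre of the pawl's nose (5 mm thick) at the end of its arm, 59 mm from the pin along the arm and 7 mm below it when down. Thrown back, the arm stands up, leaning 10 degrees to the unit's +x; pushing it in -x tips it over centre and it falls home
- bottle: amber dropper bottle, 30 mm across, 74 mm high, standing left of the unit; origin at the centre of its underside; leave alone
- dish: closed petri dish with a pink filling, 64 mm across, 11 mm high, to the right front of the unit; origin at the centre of its underside; leave alone
- marker: white and blue felt marker, 125 mm long, 11 mm thick, lying in front of the unit; origin at the centre of its underside; leave alone
- ratchet_centre (a point): point on the axle, 86 mm above the bench, in the middle plane of the brass ratchet (unit's x = 0, y = -40 mm); ratchet 44 mm outer radius, 12 mm wide, 8 teeth 9 mm high

How it is judged:
By the outcome, as a careful person would: the job done as asked, in the order asked, and still so for the second after the job is handed in, with the robot touching nothing.
It also fails if it takes over 48 s, if anything falls off the work surface, if the arm or the gripper's body presses on something with over 40 N, if the wrist force passes 120 N, or if a joint passes its speed limit or range.

## Working session

There is one attempt and no reset: what is moved stays moved. The work goes in short steps, each a Python script; the robot and the scene stay as the last script left them, time stands still between calls to the robot, and variables do not carry over. Pictures are saved under pics/ and viewed, at most 10 in all, crops included, and the job is handed in when it is done.

```bash
ls; mkdir -p pics; python3 - <<'E'
from bench import manip, effector, viewer
import cv2
for n in ("scene","side"):
    im=viewer.get_image(n); cv2.imwrite(f"pics/{n}0.png",im[:,:,::-1]); print(n,viewer.get_calibration(n))
print(manip.current_clock(),manip.current_tcp_rot(),manip.current_finger_gap())
E
```

```text
pics
scene {'vfov': 54.567730698494444, 'cx': 322.9532246934973, 'cy': 193.75303216972662, 'eye': array([-0.01618088,  0.2934216 ,  0.71255754]), 'attitude': array([-0.45690309,  0.79398891, -0.35023789,  0.19533202])}
side {'vfov': 51.54245379943029, 'cx': 324.5290952417795, 'cy': 195.77217175631972, 'eye': array([0.4349412 , 0.71481559, 0.48424967]), 'attitude': array([-0.05373051,  0.83534977, -0.54586063,  0.03660564])}
0.1 [ 9.74251430e-01  2.25462659e-01 -1.82679291e-04 -8.40835452e-04] 0.0917163303480493
```

View pics/scene0.png

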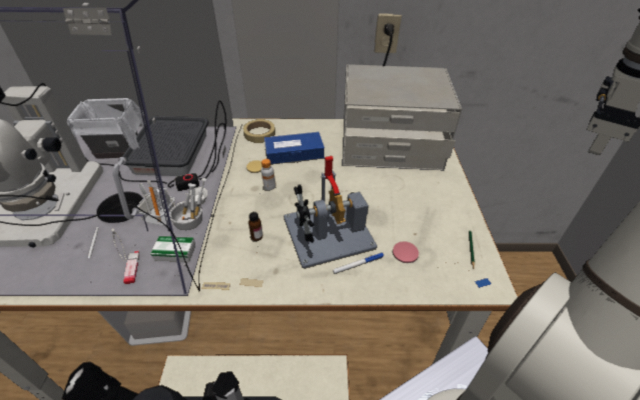

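View pics/side0.png

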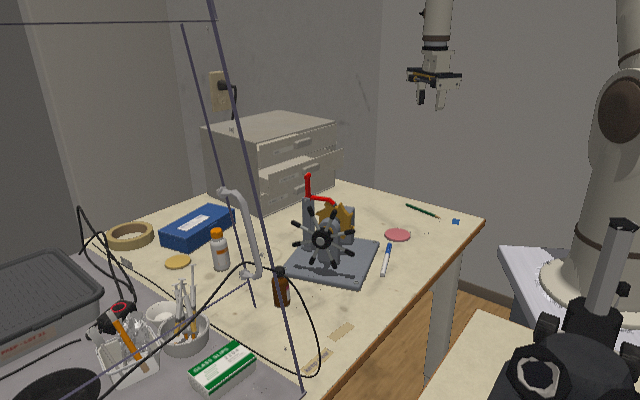

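The unit is at about (330,225) in the scene picture and (325,235) in the side picture. The red pawl is down, and the bottle, dish and marker are around the unit. I'll enlarge both.

```bash
python3 - <<'E'
import cv2
for n,(x,y) in {"scene":(275,150),"side":(275,170)}.items():
    im=cv2.imread(f"pics/{n}0.png")[y:y+120,x:x+120]
    im=cv2.resize(im,(600,600),interpolation=cv2.INTER_CUBIC)
    for k in range(0,120,20):
        cv2.putText(im,str(x+k),(k*5,10),0,.35,(255,0,255),1);cv2.putText(im,str(y+k),(0,k*5+4),0,.35,(255,0,255),1)
        cv2.line(im,(k*5,12),(k*5,20),(255,0,255),1);cv2.line(im,(24,k*5),(32,k*5),(255,0,255),1)
    cv2.imwrite(f"pics/{n}0c.png",im)
E
```

```text
(no output)
```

View pics/scene0c.png

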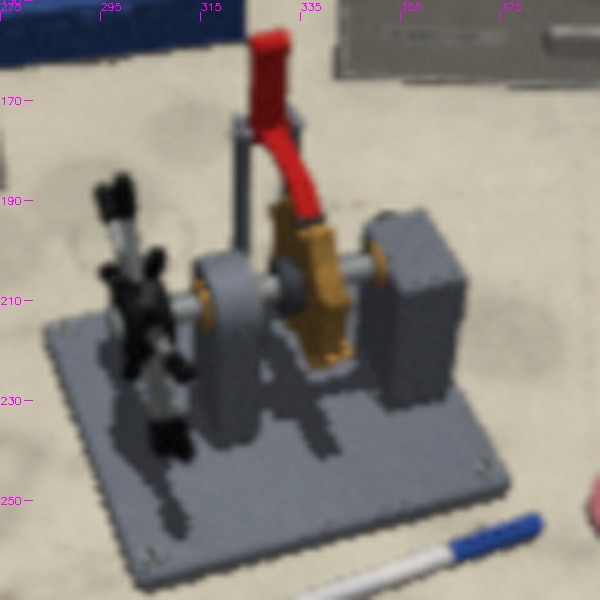

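View pics/side0c.png

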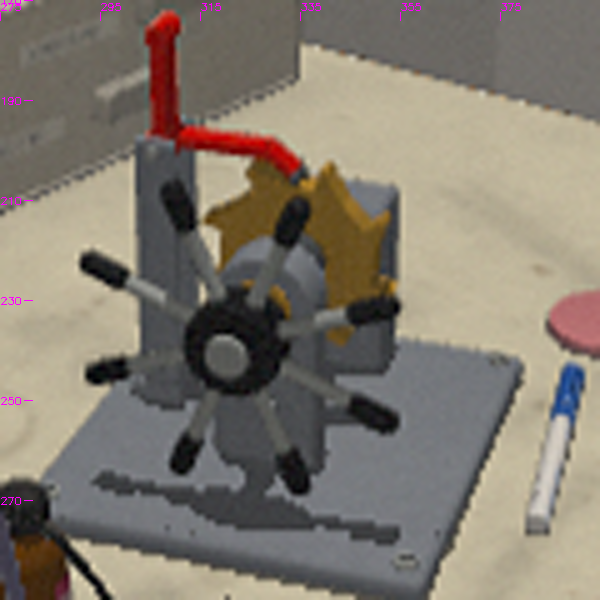

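The base corners, paddle bar, nose and spoke ends are all visible; the wheel is near 0 and the pawl is down. I'll fit the unit's pose (x, y, yaw) to both views.

```bash
cat > h.py <<'E'
import numpy as np, cv2
from scipy.spatial.transform import Rotation as R
from scipy.optimize import least_squares
from bench import manip, effector, viewer
def project(c,P):
    f=200/np.tan(np.radians(c["vfov"])/2)
    p=(np.atleast_2d(P)-c["eye"])@R.from_quat(c["attitude"]).as_matrix()
    return np.c_[c["cx"]+f*p[:,0]/p[:,2], c["cy"]+f*p[:,1]/p[:,2]]
def world(pose,U):  # unit mm -> world m
    x,y,a=pose
    return R.from_euler("z",a).apply(np.atleast_2d(U)/1000.)+[x,y,0]
E
python3 - <<'E'
from h import *
def spoke(w): a=np.radians(20)+w; return [-65.5*np.sin(a),40,86+65.5*np.cos(a)]
obs=[("scene",[85,70,12],(45,328)),("scene",[-85,70,12],(137,575)),("scene",[-85,-114,12],(510,485)),
("scene",[60,-40,179],(271,43)),("side",[-85,-114,12],(522,366)),("side",[60,-40,179],(165,27)),
("side",[1,-40,123],(300,172)),("side","s",(297,208)),("side","s2",(173,190)),("side",[85,70,12],(38,485))]
off={"scene":(275,150),"side":(275,170)}
cal={n:viewer.get_calibration(n) for n in off}
def res(v):
    r=[]
    for n,u,p in obs:
        if u=="s": u=spoke(v[3])
        elif u=="s2": u=spoke(v[3]-np.pi/4)
        q=np.array(off[n])+(np.array(p)+.5)/5-.5
        r.append(project(cal[n],world(v[:3],u))[0]-q)
    return np.array(r)
s=least_squares(lambda v:res(v).ravel(),[.65,0,0,0],loss="soft_l1")
print(s.x); print(res(s.x).round(1)); 
for u in ([60,-40,179],spoke(s.x[3])): print(world(s.x[:3],u))
E
```

```text
[ 0.5240619  -0.02353714 -0.21625506  0.03497868]
[[-0.2 -2. ]
 [-0.4  0.9]
 [ 1.2 -0.6]
 [ 0.4  0.1]
 [ 1.5 -2.1]
 [ 0.2  0.4]
 [ 0.  -0. ]
 [ 0.   0.1]
 [-0.1  0.1]
 [-4.8  3. ]]
[[ 0.57408143 -0.07547986  0.179     ]]
[[0.50867534 0.02079704 0.14672877]]
```

```bash
cat >> h.py <<'E'
POSE=np.array([.5241,-.0235,-.2163])
Q=[np.cos(POSE[2]/2),np.sin(POSE[2]/2),0,0]   # tool x along unit x, pointing down
def W(*u): return world(POSE,u)[0]
def unit(p): return R.from_euler("z",-POSE[2]).apply(np.array(p)-[POSE[0],POSE[1],0])*1000
def line(*u,vel=.15):
    manip.servo_line(W(*u),ori=Q,vel=vel)
    print(unit(manip.current_tool_pos()).round(1),manip.current_force().round(2),round(manip.current_clock(),2))
def snap(tag):
    out=[]
    for n in("scene","side"):
        im=viewer.get_image(n)[:,:,::-1]; cv2.imwrite(f"pics/{tag}_{n}.png",im)
        x,y=(275,130) if n=="scene" else (265,130)
        out.append(cv2.resize(im[y:y+150,x:x+100],(400,600),interpolation=cv2.INTER_CUBIC))
    cv2.imwrite(f"pics/{tag}.png",np.hstack(out))
E
python3 - <<'E'
from h import *
effector.close()
print(manip.current_clock(),manip.current_finger_gap())
manip.move_pose(W(20,-40,260),Q); print(manip.current_clock(),manip.current_q().round(2))
line(20,-40,192)
snap("hover")
print([project(viewer.get_calibration(n),manip.current_tool_pos()) for n in("scene","side")])
E
```

```text
1.5417 0.00031373985400272823
3.6083 [ 0.66  0.31 -0.7   1.79  0.22  1.13 -1.91]
[ 20.4 -40.1 192.3] [ 0.88  0.61 -0.43] 4.21
[array([[335.0640683 , 163.59482172]]), array([[325.45906092, 171.16300043]])]
```

View pics/hover.png

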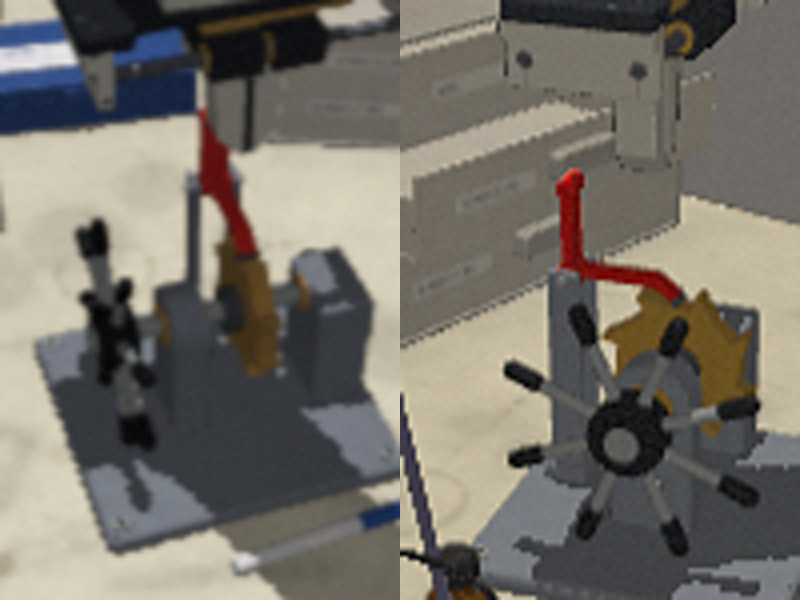

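The tip shows where it was predicted: side (326,171). A bracket at the gripper's end hangs at side (391,154) max and scene (299,156). I'll check it against the stated body envelope.

```bash
python3 - <<'E'
from h import *
for n in("scene","side"):
    c=viewer.get_calibration(n)
    for u in [(-17,55,258),(57,55,258),(-17,-135,258),(57,-135,258)]: print(n,u,project(c,W(*u))[0].round(0))
# point seen in both: scene (299,157), side bracket bottom corner candidates (291,149),(331,154)
for sd in [(291,149),(331,154)]:
    f=lambda p: np.r_[project(viewer.get_calibration("scene"),p)[0]-(299,157),project(viewer.get_calibration("side"),p)[0]-sd]
    s=least_squares(f,W(20,40,250)); print(unit(s.x),s.fun.round(1))
E
```

```text
scene (-17, 55, 258) [296. 158.]
scene (57, 55, 258) [287. 137.]
scene (-17, -135, 258) [386. 141.]
scene (57, -135, 258) [372. 122.]
side (-17, 55, 258) [328. 156.]
side (57, 55, 258) [289. 152.]
side (-17, -135, 258) [357. 130.]
side (57, -135, 258) [325. 127.]
[ 49.42089812  35.12390574 240.44616849] [ -1.8 -12.7   6.2   9.6]
[-21.4349024   50.10027122 261.777082  ] [ 0.   0.2 -0.1 -0.1]
```

```bash
python3 - <<'E'
from h import *
line(22,-40,156)
line(70,-40,156,vel=.06)
line(96,-40,158,vel=.06)
line(96,-40,215)
line(-47,40,215,vel=.25)
snap("thrown")
E
```

```text
[ 21.9 -39.9 156.3] [0.48 0.15 0.31] 4.7
[ 69.6 -39.9 155.8] [ 0.04 -0.5  -0.15] 5.65
[ 96.  -39.8 157.8] [ 0.38 -0.07 -0.11] 6.23
[ 95.7 -40.2 214.8] [ 0.2  -0.02 -0.9 ] 6.77
[-45.7  38.9 214.9] [-0.43 -0.7   0.72] 7.58
```

View pics/thrown.png

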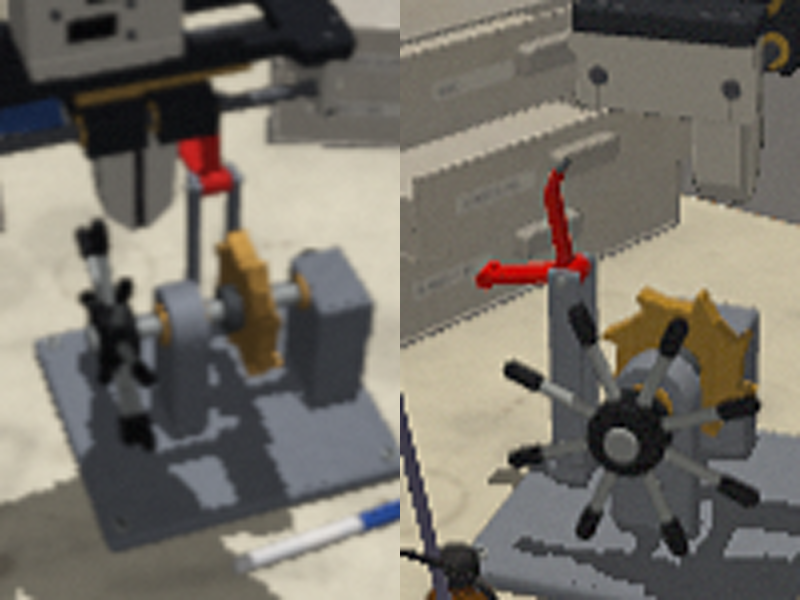

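The pawl is thrown back, with its arm upright at side (404,173)→(407,195) and the paddle lying towards +x. Next I push the spoke.

```bash
python3 - <<'E'
from h import *
line(-47,40,137)
line(-20,40,137,vel=.06)
line(7.5,40,137,vel=.06)
line(7.5,40,195,vel=.1)
line(40,60,260,vel=.25)
line(110,-40,235,vel=.25)
snap("turned")
E
```

```text
[-46.5  40.2 137.3] [-0.07 -0.23 -0.1 ] 8.34
[-19.8  40.2 136.9] [-0.08  0.47 -0.7 ] 8.94
[  7.9  40.2 137. ] [-0.18  0.26 -0.42] 9.55
[  7.2  39.7 194.8] [ 0.69 -0.24  0.36] 10.28
[ 40.   60.3 259.7] [-1.02 -0.27 -0.55] 10.73
[108.8 -39.8 233.7] [-1.34  0.35  0.76] 11.38
```

View pics/turned.png

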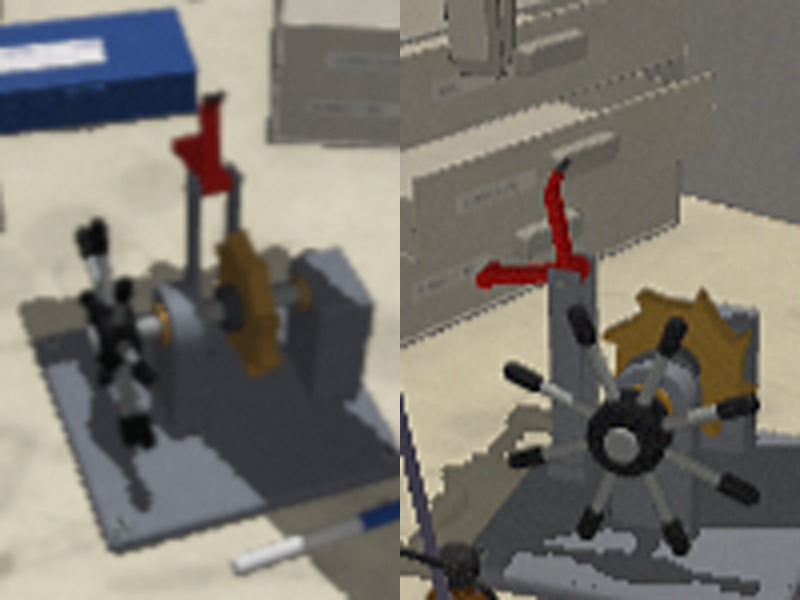

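The wheel looks the same as before, which fits one full notch given its 45° symmetry. To be sure, I'll measure the small residual angle against the earlier picture.

```bash
python3 - <<'E'
from h import *
c=viewer.get_calibration("side")
ws=np.linspace(-.39,.39,157)
for t in("hover","thrown","turned"):
    im=cv2.imread(f"pics/{t}_side.png").max(2).astype(np.float32)
    best=None
    for dx in np.arange(-4,5,1):
      for dz in np.arange(-4,5,1):
        for w in ws:
            U=[[dx-r*np.sin(a),40,86+dz+r*np.cos(a)] for a in np.radians(20)+w+np.arange(8)*np.pi/4 for r in(48,54,60,66)]
            p=project(c,world(POSE,U)).astype(np.float32)
            s=cv2.remap(im,p[None,:,0],p[None,:,1],cv2.INTER_LINEAR).mean()
            if best is None or s<best[0]: best=(s,round(w,3),dx,dz)
    print(t,best)
a,b=[cv2.imread(f"pics/{t}_side.png").astype(int) for t in("thrown","turned")]
d=np.abs(a-b).max(2)[195:275,285:365]; print((d>40).sum())
d=np.abs(a-cv2.imread("pics/hover_side.png").astype(int)).max(2)[195:275,285:365]; print((d>40).sum())
E
```

```text
hover (np.float32(36.352356), np.float64(0.03), np.int64(-3), np.int64(-2))
thrown (np.float32(37.60254), np.float64(0.015), np.int64(-2), np.int64(-2))
turned (np.float32(36.482147), np.float64(0.01), np.int64(-2), np.int64(-3))
1266
1057
```

The residual is about 0.01 rad. The finger swept 13 mm deep through the spoke's path and stopped at the one-notch position, so the wheel is one notch back. Now I tip the pawl home.

```bash
python3 - <<'E'
from h import *
line(102,-40,162)
line(65,-40,162,vel=.06)
line(31,-40,162,vel=.06)
line(31,-40,240)
line(-60,-60,300,vel=.25)
manip.sleep(.3)
snap("home")
E
```

```text
[102.5 -39.3 162.8] [-0.18 -0.08  0.7 ] 12.12
[ 65.3 -40.2 162.2] [-0.12  0.15  0.22] 12.89
[ 31.3 -40.1 162.3] [-1.09  0.17  0.66] 13.61
[ 30.6 -40.3 239.4] [-1.32 -0.21  0.2 ] 14.28
[-59.7 -60.5 299.5] [-0.81 -0.53  0.43] 14.87
```

View pics/home.png

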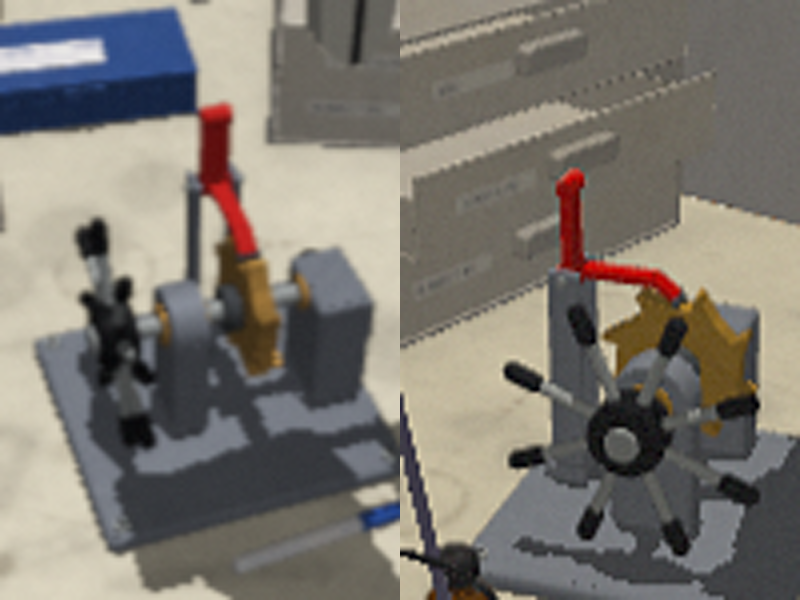

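The pawl is down: its paddle end is at side (307,175) and its nose at (335,204), as in the first picture. I'll compare the red pixels numerically and hand in if they match.

```bash
python3 - <<'E'
from h import *
def red(f):
    im=cv2.imread(f).astype(int)[165:210,295:345]
    return np.array([(p[0].mean(),p[1].mean(),p[0].min(),p[1].min(),p[1].max(),p[0].size) for p in [np.nonzero((im[:,:,2]>120)&(im[:,:,1]<60))]][0])
a,b=red("pics/side0.png"),red("pics/home_side.png"); print(a.round(2),b.round(2))
if np.abs(a-b)[:2].max()<.7: manip.hand_in(); print("handed in")
E
```

```text
[ 28.62  23.17   8.     9.    39.   117.  ] [ 27.36  21.53   8.     9.    39.   138.  ]
```

```bash
python3 - <<'E'
from h import *
def red(f):
    im=cv2.imread(f).astype(int)[160:210,290:350]
    m=(im[:,:,2]>70)&(im[:,:,2]>2.2*im[:,:,1])&(im[:,:,2]>2.2*im[:,:,0])
    y,x=np.nonzero(m); t=y<y.min()+8; r=x>x.max()-8
    return np.array([x.mean(),y.mean(),x[t].mean(),y[t].mean(),x[r].mean(),y[r].mean(),m.sum()])
a,b,c=[red(f"pics/{n}.png") for n in("side0","hover_side","home_side")]; print(a.round(2),b.round(2),c.round(2))
if np.abs(a-c)[:6].max()<.7: manip.hand_in(); print("handed in")
E
```

```text
[ 24.05  31.1   17.27  15.93  40.35  41.03 239.  ] [ 23.58  30.81  17.2   16.    40.29  41.06 227.  ] [ 23.87  30.9   17.27  15.93  40.44  40.88 235.  ]
the job is handed in; nothing more can be done
handed in
```

The job is handed in: the pawl was thrown back, the wheel turned back one notch, and the pawl tipped back fully home. The pictures can't tell one notch from none, so that step rests on the fingertip's path; the bottle, dish and marker weren't re-measured, but nothing was moved near them.

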